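# Set the end play of a bearing housing

## Task

Lift the small bearing housing with the knurled end cap out of the parts bin and seat it fully down in the square nest of the jig. There, screw the cap clockwise until it bottoms out, then back it off a quarter turn and finish still gripping the cap at that setting, with the housing fully home in the nest, so that a colleague can lock it. Leave the other things where they lie.

Things in the scene. Friction and masses are not known exactly. Their poses are not given: they have to be found in the camera images.
- housing_foot (a point): Underside centre of the bearing housing, a loose aluminium part of 0.21 kg with its cap (varies by a third): base 40 x 40 mm, 24 mm high; on it a round shoulder 36 mm across up to 38 mm, then the cap (60 mm high in all when bottomed out). Stands upright in the bin at the start. x and y axes are square to the base's sides (all alike), z is up.
- cap_mid (a point): Centre of the knurled round steel cap on top of the housing, half-way up it. Cap 35 mm across, 22 mm high; this point is 49 mm above the housing's underside when bottomed out, plus 6 mm per turn unscrewed. Grip it across any diameter from above, to lift the housing or to turn the cap. It is already started on its thread and cannot come off. The point turns with the cap.
- cap_turn (a joint): Turn of the cap on its thread, rad: 0 = bottomed out (hard stop); grows anticlockwise from above (unscrewing), falls clockwise (screwing on). Starts between 2.0 and 3.8. Turning takes about 0.06 N m; the cap stays where it is left, and pushing or pulling does not turn it. Rises 6 mm per turn.
- nest_floor (a point): Floor centre of the square nest in the jig, a fixed dark steel block 90 x 90 x 26 mm. Nest 42 x 42 mm (1 mm play on each side: the seated housing can swing 0.1 rad in all), 18 mm deep, of which the top 5 mm is a 45 degree lead-in; floor 8 mm above the table. x and y axes are square to its sides, z is up. It keeps the seated housing from turning.
- parts_bin: Open grey plastic parts bin, fixed, 130 mm (its x) by 170 mm (its y), 35 mm high, wall and floor 4 mm. Origin at the centre of its underside. The housing stands in its -y half, two other small parts lie in its +y half.
- toy_motor: Small motor, 20 x 42 x 20 mm, lies loose in the bin; bystander. Origin at the centre of its underside.
- dc_plug: Barrel plug, 41 x 11 x 11 mm, lies loose in the bin; bystander. Origin at the centre of its underside.
- tape_roll: Roll of tape, 62 mm across, 19 mm high, lies loose on the table; bystander. Origin at the centre of its underside.
- tweezers: Steel tweezers, 121 mm long, 10 mm high, loose on the table; bystander. Origin at the centre of the underside.
- multimeter: Hand multimeter, 150 x 78 x 43 mm, loose on the table; bystander. Origin at the centre of its underside.
- end_cap: The same knurled cap; origin on its axis at its underside, 11 mm below cap_mid. z is up; it turns with the cap.
There are look-alikes about, which are no part of the job. Leave any pink or turquoise look-alike of the part that bears housing_foot alone.

How it is judged:
By the outcome, as a careful person would: the job done as asked, in the order asked, and still so for the second after the job is handed in, while the arm keeps its last pose, push and grip.
It also fails if it takes over 58 s, if anything falls off the work surface, if the arm or the gripper's body presses on something with over 40 N, if the wrist force passes 120 N, or if a joint passes its speed limit or range.

## Robot

A 7-joint arm with a two-finger parallel gripper is mounted at the origin on a cart in front of the work surface, level with it; the furniture and walls round the work are solid. World frame = base frame: x ahead of the robot, y to its left, z up, the work surface at z = 0. Lengths are in m, angles in rad, forces in N, time in s.
With the tool pointing down it reaches from about 0.375 to 0.925 m from the base axis. Payload 3.1 kg.
Tool frame: the origin (TCP) lies midway between the tips of the shut fingers; the grasp point (between the pads) lies 19 mm behind it (ctrl.grasp_offset is the distance from the TCP to the grasp point, in m); z points along the fingers, y is the line along which they close (so a half turn about z gives the same grasp; the last joint's range is limited). The gripper opens to 85 mm and grips with 20 to 120 N. Pads are 22 mm wide; open, the fingers measure 114 mm over their backs; the gripper's body (76 mm by 85 mm) begins 54 mm behind the grasp point. The pads swing forward as they close: fully open they stand 13 mm farther back than shut.
Start: joints at [-1.236, 0.383, 0.044, 1.598, -0.018, 1.161, -0.05], TCP at [0.273, 0.59, 0.231] pointing down, gripper open.
Joint ranges: [-2.61, 2.61], [-0.41, 2.15], [-1.48, 1.57], [0, 2.5], [-1.57, 4.71], [0.05, 1.97], [-2.85, 2.85]. Speed limits (rad/s): [2.79, 2.79, 3.14, 3.14, 3.14, 3.14, 3.14].

## Interface

Orientations are given as a rotation vector (axis times angle).
In Python, from plant import ctrl, imaging gives the robot as it stands. The module is installed in compiled form; this text tells all that it offers.
- The arm moves only by the tool drive_tool, never from a script. Its argument "increments" is one flat list of numbers, 7 for each row, row after row: the shift along the tool's x, y, z in m, then the turn, a rotation vector about the tool's x, y, z in rad, then the gripper's target within -1 to 1 (fully open at 1, half-way at 0, shut at -1). In form: [x, y, z, rx, ry, rz, fingers, x, y, z, rx, ry, rz, fingers, ...]. A call has 1 to 12 rows; each row shifts and turns the commanded pose from where the row before left it, along the tool's axes as they then stand; what a row does not reach is not made up. A row lasts 1/12 s, in which the tool goes at most 41.7 mm and 7.16 degrees, less where a joint would pass 70% of its speed; a pose out of reach is approached as far as the arm can. A call is refused whole if a number of a shift passes 0.0417 or a number of a turn 0.125, either way. A call with a gripper value outside its range is refused whole. The fingers move at their own pace and stop on an object; "grip_force" is the grip in N (left out, the last holds). Time passes only in rows, so rows that do not move let the fingers close. It gives the time, the measured TCP pose, the force, the opening and the grip force at its end, in the units of the state.
- ctrl.get_obs(): the state, without advancing time (a new reading comes with each control period).
- imaging.get_image(name): name is "scene" or "top" or "wrist"; returns the picture (480x640x3 uint8, red, green, blue); there is no depth.
- imaging.calibration(name): a dict with "fovy" (degrees; the focal length in pixels is half the picture's height over the tangent of half this angle, whatever the lens; pixels are square), "cx", "cy" (the principal point, pixels), "D" ([k1, k2, p1, p2, k3] as OpenCV has them; the pictures are not rectified), "camera_from_world" (4x4, takes a point from world to camera coordinates). Camera axes: x right, y down, z forward; pixel columns grow to the right and rows downward; lengths in m; the calibration is good to about 2 mm. A picture is of the moment at which its call begins: read the wrist's pose just before it. calibration takes no time and is no camera call; for the wrist camera it gives the pose at the moment of the call.
- ctrl.sign_off(): hands the job in; it is judged then, once.
The state is a dict: "t": time; "joint_positions": joint angles; "dq": joint speeds; "joint_torque": joint torques, N m; "eef_pos": TCP position; "eef_rot": TCP orientation; "contact_force": force on the tool from outside, world axes, zero at the start; "ft_torque": the same for the moment, N m; "grip_width": finger opening in m; "grip_force": force on a finger pad.
Only numpy, scipy, OpenCV 4.12 (cv2) and the standard library are available. Lean on these libraries where they do the work, as an engineer would, in place of code of your own. Each camera call takes 0.05 s, during which the arm holds its last target. There are 200 camera calls.

## Working session

There is one attempt and no reset: what is moved stays moved. The work goes in short steps, Python scripts to look and compute and a tool call to move; the robot and the scene stay as the last step left them, time stands still between calls to the robot, and variables do not carry over. Pictures are saved under pics/ and viewed, at most 10 in all, crops included, and the job is handed in when it is done.

Besides the shell and the picture viewer there is one more tool, called by a JSON object that holds its "name" and its "arguments", one argument or row to a line. drive_tool: Moves the arm, as the interface text tells. Its arguments: {"type":"object","properties":{"increments":{"type":"array","items":{"type":"number"}},"grip_force":{"type":"number"}},"required":["increments"]}

```bash
mkdir -p pics; cat > h.py <<'E'
import numpy as np, cv2
from plant import ctrl, imaging
def cal(n):
    c=imaging.calibration(n); f=240/np.tan(np.radians(c["fovy"])/2)
    return np.array([[f,0,c["cx"]],[0,f,c["cy"]],[0,0,1]]),np.array(c["D"],float),np.array(c["camera_from_world"])
def ray(uv,z,c):
    K,D,T=c; p=cv2.undistortPoints(np.array(uv,float).reshape(-1,1,2),K,D)[:,0]
    d=np.c_[p,np.ones(len(p))]@T[:3,:3]; o=-T[:3,:3].T@T[:3,3]
    return o+d*((z-o[2])/d[:,2])[:,None]
def proj(P,c):
    K,D,T=c; return cv2.projectPoints(np.array(P,float).reshape(-1,3),cv2.Rodrigues(T[:3,:3])[0],T[:3,3],K,D)[0][:,0]
def grab(n,f):
    c=cal(n); im=imaging.get_image(n)[:,:,::-1].copy(); cv2.imwrite(f,im); return im,c
E
python3 - <<'E'
from h import *
o=ctrl.get_obs(); print(o, ctrl.grasp_offset)
for n in("top","scene"):
    im,c=grab(n,f"pics/{n}0.png"); K,D,T=c; print(n,K[0,0],D,(-T[:3,:3].T@T[:3,3]).round(3))
E
```

```text
{'t': 0.0, 'joint_positions': array([-1.23581609,  0.38385418,  0.04382933,  1.5996242 , -0.01791652,
        1.16120478, -0.04988706]), 'dq': array([-0.00013619,  0.00035533, -0.00151127, -0.00031727,  0.00018233,
        0.00032355, -0.00119402]), 'joint_torque': array([-4.15635141e-04, -4.33457422e+01,  1.02433093e+00, -2.49513781e+01,
        1.05411155e-02,  1.13517276e-02,  5.49053176e-07]), 'eef_pos': array([0.27220025, 0.58919005, 0.22985144]), 'eef_rot': array([-0.67428153, -3.0679126 ,  0.00417749]), 'contact_force': array([-0.14176796, -0.19796083, -1.49112127]), 'ft_torque': array([-0.01489658, -0.00800468,  0.00835515]), 'grip_force': 0.0, 'grip_width': 0.08548771012187205} 0.0187
top 531.2352447870765 [-0.05463066  0.          0.          0.          0.        ] [0.374 0.161 0.954]
scene 555.196728263879 [-0.02183137  0.          0.          0.          0.        ] [ 0.114 -0.402  0.631]
```

View pics/top0.png

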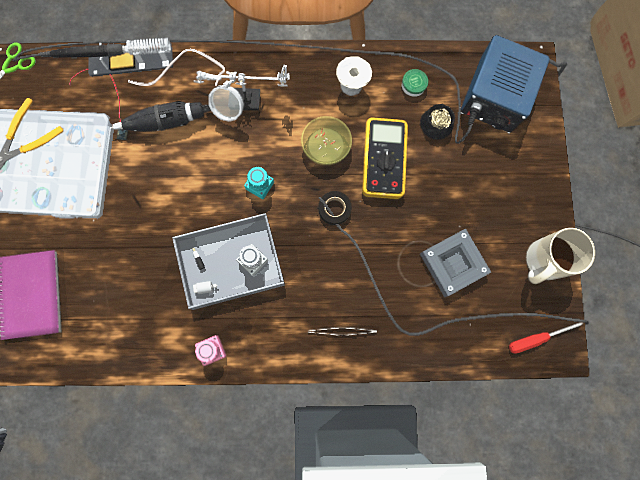

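View pics/scene0.png

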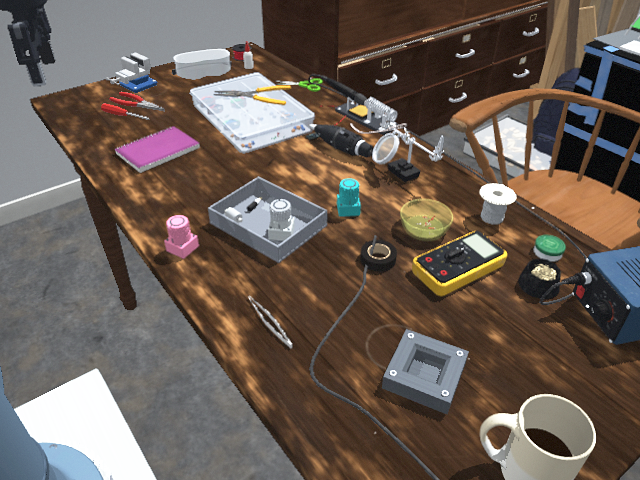

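The top view shows the housing in the bin at about (252,260), the jig at about (457,264) and look-alikes at (208,350) and (259,181). The scene view shows the same, with the housing at (280,215) and the jig at (425,370). I'll zoom in on both.

```bash
python3 - <<'E'
from h import *
t=cv2.imread("pics/top0.png"); s=cv2.imread("pics/scene0.png")
def cr(im,x,y,w,h,k): return cv2.resize(im[y:y+h,x:x+w],None,fx=k,fy=k,interpolation=cv2.INTER_CUBIC)
a=np.hstack([cr(t,232,235,50,50,8),cr(t,417,225,80,80,5)])
b=cr(s,250,180,100,75,4);b2=cr(s,375,320,100,50,4)
b2=cv2.copyMakeBorder(b2,0,b.shape[0]-b2.shape[0],0,0,0)
m=np.vstack([a,np.hstack([b,b2])]); m=cv2.resize(m,None,fx=.85,fy=.85); print(m.shape); cv2.imwrite("pics/z.png",m)
c=cal("top"); print(ray([(252,256)],.065,c),ray([(457,264)],.026,c))
print(ray([(173,236),(267,215),(285,286),(191,308)],.035,c))
E
```

```text
(595, 680, 3)
[[0.50956244 0.24040116 0.065     ]] [[ 0.49678248 -0.12000383  0.026     ]]
[[0.55122432 0.3821728  0.035     ]
 [0.58730491 0.21689202 0.035     ]
 [0.46095839 0.18577831 0.035     ]
 [0.42496746 0.34745411 0.035     ]]
```

View pics/z.png

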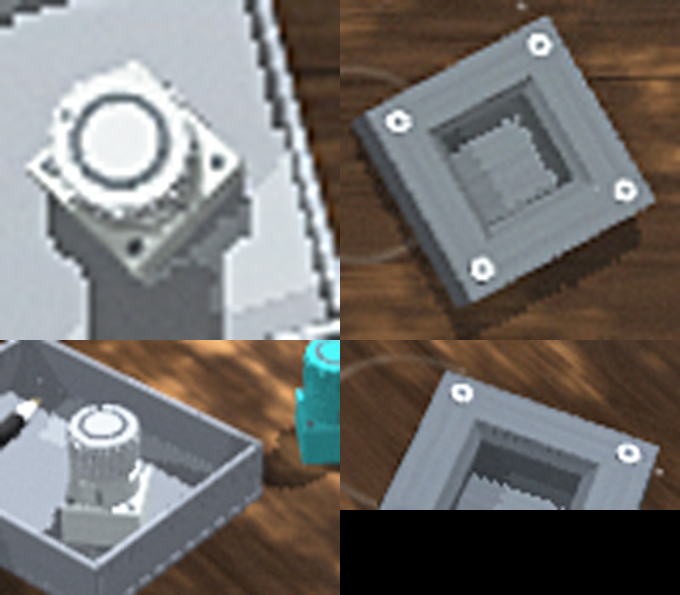

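The zoom shows the cap top centre at top-view pixel (249.6,255.9) and base corners near (236,259), (252,244), (268,259) and (252,275). The jig screws are at (464,235), (431,254), (484,270) and (450,288).

```bash
cat >> h.py <<'E'
from scipy.spatial.transform import Rotation as R
def plan(p,yaw):
    """tool-frame shift and turn (about tool z) to tcp p with tool y axis at world yaw (mod pi)"""
    o=ctrl.get_obs(); M=R.from_rotvec(o["eef_rot"]).as_matrix(); y=np.arctan2(M[1,1],M[0,1])
    d=(yaw-y+np.pi/2)%np.pi-np.pi/2
    tilt=M.T@np.cross(M[:,2],[0,0,-1])
    print("t",round(o["t"],2),"pos",o["eef_pos"].round(4),"yaw",y.round(4),"j7",o["joint_positions"][6].round(3),"w",round(o["grip_width"],4))
    print("shift tool",(M.T@(np.array(p)-o["eef_pos"])).round(4),"turn rz",(-d).round(4),"tilt",tilt.round(4),"M",M.round(3).tolist())
E
python3 - <<'E'
from h import *
c=cal("top")
b=ray([(236.4,259.3),(251.9,244.1),(267.7,258.5),(252.3,272.5)],.028,c); print(b.round(4)); 
def info(q):
    e=np.roll(q,-1,0)-q; print(q.mean(0).round(4),"len",np.linalg.norm(e,axis=1).round(4),"ang",(np.arctan2(e[:,1],e[:,0])%(np.pi/2)).round(3))
info(b)
cc=ray([(249.6,255.9)],.067,c); print("cap",cc)
s=np.array([(540,44),(398,121),(482,268),(625,190)],float); s[:,0]-=340; s=s/4.25+[417,225]
info(ray(s,.026,c))
p=np.array(cc[0]);p[2]=.17
plan(p,np.arctan2(b[1,1]-b[0,1],b[1,0]-b[0,0]))
E
```

```text
[[0.5096 0.2711 0.028 ]
 [0.5365 0.244  0.028 ]
 [0.5104 0.2161 0.028 ]
 [0.486  0.243  0.028 ]]
[0.5106 0.2435 0.028 ] len [0.0381 0.0382 0.0364 0.0367] ang [0.78  0.82  0.737 0.87 ]
cap [[0.50947361 0.24426738 0.067     ]]
[ 0.5012 -0.1209  0.026 ] len [0.0704 0.0699 0.0704 0.0704] ang [0.475 0.475 0.468 0.474]
t 0.1 pos [0.2723 0.5893 0.23  ] yaw 1.138 j7 -0.05 w 0.0854
shift tool [-0.36   -0.2136  0.0606] turn rz -1.2131 tilt [-0.0023  0.0001  0.    ] M [[-0.908, 0.419, -0.001], [0.419, 0.908, -0.002], [-0.0, -0.002, -1.0]]
```

{"name": "drive_tool", "arguments": {
  "increments": [-0.03, -0.0178, 0.005, 0, 0, 0, 1, -0.03, -0.0178, 0.005, 0, 0, 0, 1, -0.03, -0.0178, 0.005, 0, 0, 0, 1, -0.03, -0.0178, 0.005, 0, 0, 0, 1, -0.03, -0.0178, 0.005, 0, 0, 0, 1, -0.03, -0.0178, 0.005, 0, 0, 0, 1, -0.03, -0.0178, 0.005, 0, 0, 0, 1, -0.03, -0.0178, 0.005, 0, 0, 0, 1, -0.03, -0.0178, 0.005, 0, 0, 0, 1, -0.03, -0.0178, 0.005, 0, 0, 0, 1, -0.03, -0.0178, 0.005, 0, 0, 0, 1, -0.03, -0.0178, 0.005, 0, 0, 0, 1],
  "grip_force": 40
}}

```text
t: 1.1
eef_pos: [0.5101, 0.2435, 0.1706]
eef_rot: [-0.674, -3.068, 0.001]
contact_force: [1.0, 0.5, -0.5]
grip_width: 0.0854
grip_force: 0.0
```

{"name": "drive_tool", "arguments": {
  "increments": [0, 0, 0, 0, 0, -0.12, 1, 0, 0, 0, 0, 0, -0.12, 1, 0, 0, 0, 0, 0, -0.12, 1, 0, 0, 0, 0, 0, -0.12, 1, 0, 0, 0, 0, 0, -0.12, 1, 0, 0, 0, 0, 0, -0.12, 1, 0, 0, 0, 0, 0, -0.12, 1, 0, 0, 0, 0, 0, -0.12, 1, 0, 0, 0, 0, 0, -0.12, 1, 0, 0, 0, 0, 0, -0.12, 1, 0, 0, 0, 0, 0, 0, 1]
}}

```text
t: 2.02
eef_pos: [0.5094, 0.2449, 0.1707]
eef_rot: [1.178, -2.911, 0.0]
contact_force: [-0.7, -1.4, -0.1]
grip_width: 0.0853
grip_force: 0.0
```

```bash
python3 - <<'E'
from h import *
im,c=grab("wrist","pics/w1.png"); K,D,T=c; print(K[0,0],D,(-T[:3,:3].T@T[:3,3]).round(3))
plan([.5095,.2443,.17],2.36)
E
```

```text
378.8872915208868 [-0.06955722  0.          0.          0.          0.        ] [0.461 0.196 0.312]
t 2.07 pos [0.5094 0.2449 0.1708] yaw 2.3355 j7 1.831 w 0.0856
shift tool [ 0.0004 -0.0005  0.0008] turn rz -0.0245 tilt [ 0.0004 -0.001   0.    ] M [[-0.722, -0.692, -0.001], [-0.692, 0.722, -0.0], [0.001, 0.0, -1.0]]
```

View pics/w1.png

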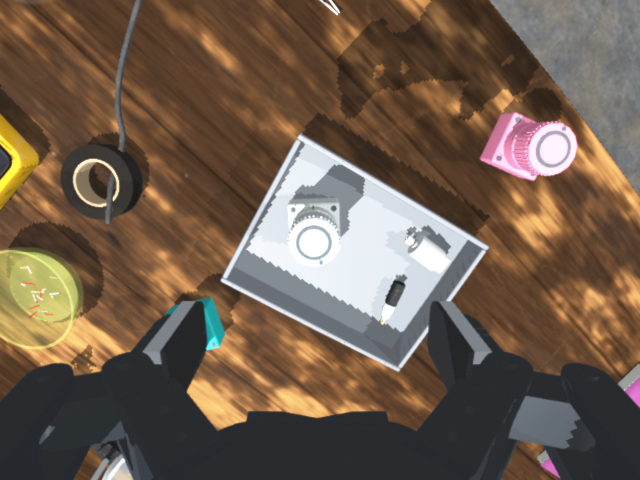

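The wrist view shows the housing cap at about (315,242) and the visible base edge from (289,198) to (339,196). The turquoise look-alike is at (210,325), outside the bin.

```bash
python3 - <<'E'
from h import *
im=cv2.imread("pics/w1.png"); c=cal("wrist"); ct=cal("top")
g=cv2.cvtColor(im[180:280,270:360],cv2.COLOR_BGR2GRAY); g=cv2.resize(g,None,fx=4,fy=4,interpolation=cv2.INTER_CUBIC)
h=cv2.HoughCircles(g,cv2.HOUGH_GRADIENT,1,20,param1=150,param2=30,minRadius=50,maxRadius=130)
u=h[0][:4]/4; print(u+[270,180,0])
for q in u[:2]:
  for z in(.066,.068): print(z,ray([q[:2]+[270,180]],z,c).round(4), 'r mm',q[2]/378.9*(.312-z)*1e3)
# triangulate with top
a=cv2.undistortPoints(np.array([[u[0][:2]+[270,180]]]).astype(float),c[0],c[1]).reshape(2,1); b=cv2.undistortPoints(np.array([[[249.6,255.9]]]),ct[0],ct[1]).reshape(2,1)
X=cv2.triangulatePoints(c[2][:3],ct[2][:3],a,b); print("tri",(X[:3]/X[3]).ravel().round(4))
big=cv2.resize(im[180:280,270:360],None,fx=6,fy=6,interpolation=cv2.INTER_CUBIC); cv2.imwrite("pics/w1z.png",big)
E
```

```text
[[313.875      242.625       17.54999924]]
0.066 [[0.5137 0.2451 0.066 ]] r mm 11.3942995
0.068 [[0.5133 0.2447 0.068 ]] r mm 11.301662
tri [0.5075 0.2415 0.0884]
```

View pics/w1z.png

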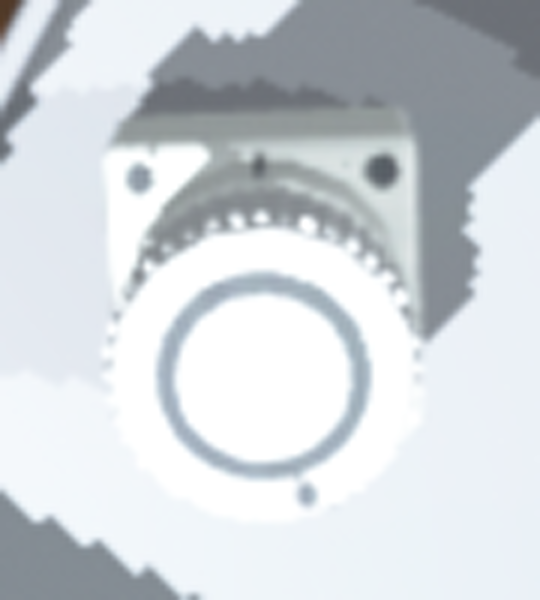

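The zoom shows the cap rim centre near (264,375) with its marker dot at (307,495), and an index mark on the shoulder at (260,165). That puts the dot about 200° anticlockwise of the index, so the turn is about 3.5 rad. The base corners are at (108,148) and (415,142).

```bash
python3 - <<'E'
from h import *
c=cal("wrist"); f=lambda L:np.array(L,float)/6+[270,180]-.4
e=ray(f([(108,148),(415,142)]),.028,c); d=e[1]-e[0]; print(e.round(4),np.linalg.norm(d),"yaw",np.arctan2(d[1],d[0])%np.pi)
n=np.array([d[1],-d[0],0])/np.linalg.norm(d); 
for s in(1,-1): print((e.mean(0)+s*.02*n).round(4))
m=ray(f([(264,375),(307,495)]),.0673,c); i=ray(f([(260,165)]),.042,c)
print(m.round(4),i.round(4)); b=m[1]-m[0]; a=i[0]-m[0]; print("turn",(np.arctan2(b[1],b[0])-np.arctan2(a[1],a[0]))%(2*np.pi), np.linalg.norm(a[:2]))
plan([.512,.2445,.040],2.36)
E
```

```text
[[0.5138 0.2172 0.028 ]
 [0.4863 0.2448 0.028 ]] 0.03887634379598332 yaw 2.3551292931051178
[0.5142 0.2451 0.028 ]
[0.4859 0.2169 0.028 ]
[[0.5133 0.2445 0.0673]
 [0.5202 0.2579 0.0673]] [[0.5    0.2309 0.042 ]]
turn 3.438344067756168 0.019030588373649418
t 2.07 pos [0.5094 0.2449 0.1708] yaw 2.3355 j7 1.831 w 0.0856
shift tool [-0.0017 -0.0021  0.1308] turn rz -0.0245 tilt [ 0.0004 -0.001   0.    ] M [[-0.722, -0.692, -0.001], [-0.692, 0.722, -0.0], [0.001, 0.0, -1.0]]
```

{"name": "drive_tool", "arguments": {
  "increments": [-0.002, -0.002, 0.016, 0, 0, -0.02, 1, 0, 0, 0.017, 0, 0, 0, 1, 0, 0, 0.017, 0, 0, 0, 1, 0, 0, 0.017, 0, 0, 0, 1, 0, 0, 0.017, 0, 0, 0, 1, 0, 0, 0.017, 0, 0, 0, 1, 0, 0, 0.015, 0, 0, 0, 1, 0, 0, 0.01, 0, 0, 0, 1, 0, 0, 0.004, 0, 0, 0, 1, 0, 0, 0, 0, 0, 0, 1]
}}

```text
t: 2.9
eef_pos: [0.5118, 0.2447, 0.0402]
eef_rot: [1.202, -2.9, 0.001]
contact_force: [-0.7, -0.9, 1.3]
grip_width: 0.0853
grip_force: 0.0
```

{"name": "drive_tool", "arguments": {
  "increments": [0, 0, 0, 0, 0, 0, -1, 0, 0, 0, 0, 0, 0, -1, 0, 0, 0, 0, 0, 0, -1, 0, 0, 0, 0, 0, 0, -1, 0, 0, 0, 0, 0, 0, -1, 0, 0, 0, 0, 0, 0, -1, 0, 0, 0, 0, 0, 0, -1, 0, 0, 0, 0, 0, 0, -1],
  "grip_force": 40
}}

```text
t: 3.57
eef_pos: [0.5133, 0.2455, 0.0422]
eef_rot: [-1.204, 2.9, 0.0]
contact_force: [-1.4, 0.4, 5.9]
grip_width: 0.0333
grip_force: 39.6
```

```bash
python3 - <<'E'
from h import *
im,c=grab("wrist","pics/w2.png"); plan([.5125,.2447,.040],2.356); print(ctrl.get_obs()["ft_torque"])
E
```

```text
t 3.62 pos [0.5133 0.2455 0.0422] yaw 2.358 j7 1.865 w 0.0338
shift tool [ 0.0012 -0.      0.0022] turn rz 0.002 tilt [-0.0003  0.0014 -0.    ] M [[-0.706, -0.708, 0.001], [-0.708, 0.706, 0.001], [-0.001, -0.0, -1.0]]
[-0.00999137  0.25630488 -0.07726081]
```

View pics/w2.png

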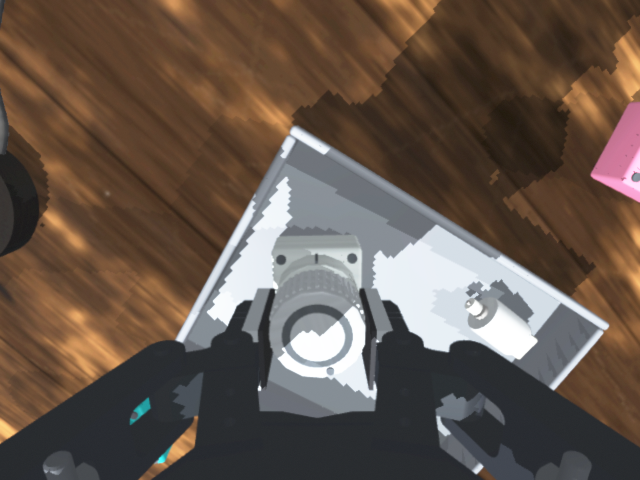

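The wrist view shows the cap centred between the pads at about (317,335), with the index mark at (316,258) and the dot at (330,371). Width is 33.5 mm, so the grasp looks good, and I'll lift.

{"name": "drive_tool", "arguments": {
  "increments": [0, 0, -0.006, 0, 0, 0, -1, 0, 0, -0.012, 0, 0, 0, -1, 0, 0, -0.018, 0, 0, 0, -1, 0, 0, -0.02, 0, 0, 0, -1, 0, 0, -0.02, 0, 0, 0, -1, 0, 0, -0.02, 0, 0, 0, -1, 0, 0, -0.018, 0, 0, 0, -1, 0, 0, -0.006, 0, 0, 0.078, -1, 0, 0, 0, 0, 0, 0.078, -1, 0, 0, 0, 0, 0, 0.078, -1, 0, 0, 0, 0, 0, 0.078, -1, 0, 0, 0, 0, 0, 0, -1]
}}

```text
t: 4.62
eef_pos: [0.5122, 0.2448, 0.1615]
eef_rot: [0.737, -3.053, 0.0]
contact_force: [-0.0, 0.5, -2.4]
grip_width: 0.0336
grip_force: 40.0
```

```bash
python3 - <<'E'
from h import *
plan([.503,-.1209,.162],2.044); print(ctrl.get_obs()["contact_force"])
E
```

```text
t 4.62 pos [0.5122 0.2448 0.1615] yaw 2.0447 j7 1.558 w 0.0336
shift tool [ 0.1751 -0.3212 -0.0004] turn rz 0.0007 tilt [-0.0001 -0.0006  0.    ] M [[-0.89, -0.456, -0.0], [-0.456, 0.89, -0.0], [0.001, -0.0, -1.0]]
[-0.00320508  0.48078186 -2.39171112]
```

{"name": "drive_tool", "arguments": {
  "increments": [0.008, -0.0146, 0, 0, 0, 0, -1, 0.0152, -0.0279, 0, 0, 0, 0, -1, 0.0152, -0.0279, 0, 0, 0, 0, -1, 0.0152, -0.0279, 0, 0, 0, 0, -1, 0.0152, -0.0279, 0, 0, 0, 0, -1, 0.0152, -0.0279, 0, 0, 0, 0, -1, 0.0152, -0.0279, 0, 0, 0, 0, -1, 0.0152, -0.0279, 0, 0, 0, 0, -1, 0.0152, -0.0279, 0, 0, 0, 0, -1, 0.0152, -0.0279, 0, 0, 0, 0, -1, 0.0152, -0.0279, 0, 0, 0, 0, -1, 0.0152, -0.0279, 0, 0, 0, 0, -1]
}}

```text
t: 5.62
eef_pos: [0.5034, -0.1223, 0.1615]
eef_rot: [-0.743, 3.052, 0.0]
contact_force: [-0.3, 0.6, -0.5]
grip_width: 0.0338
grip_force: 40.1
```

{"name": "drive_tool", "arguments": {
  "increments": [0, 0, 0, 0, 0, 0, -1, 0, 0, 0, 0, 0, 0, -1, 0, 0, 0, 0, 0, 0, -1]
}}

```text
t: 5.87
eef_pos: [0.5037, -0.1205, 0.1612]
eef_rot: [0.741, -3.053, -0.001]
contact_force: [0.3, 0.1, -1.9]
grip_width: 0.034
grip_force: 40.1
```

```bash
python3 - <<'E'
from h import *
plan([.503,-.1209,.162],2.044)
im,c=grab("wrist","pics/w3.png")
print(c[2].round(5).tolist())
E
```

```text
t 5.87 pos [ 0.5037 -0.1205  0.1612] yaw 2.0467 j7 2.28 w 0.034
shift tool [ 0.0008 -0.     -0.0008] turn rz 0.0027 tilt [ 0.0009  0.     -0.    ] M [[-0.889, -0.458, -0.0], [-0.458, 0.889, 0.001], [-0.0, 0.001, -1.0]]
[[-0.45826, 0.88882, 0.00151, 0.3383], [0.85466, 0.44018, 0.27531, -0.39481], [0.24404, 0.12745, -0.96135, 0.20212], [0.0, 0.0, 0.0, 1.0]]
```

View pics/w3.png

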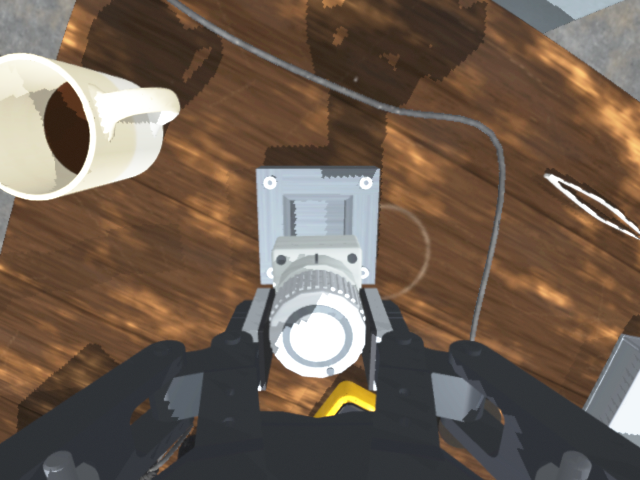

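The wrist view shows the jig screws at (270,183), (366,183), (270,272) and (364,272). The housing's front base edge runs from (274,236) to (361,236), and the cap is at (318,335). I'll zoom in to measure.

```bash
python3 - <<'E'
from h import *
im=cv2.imread("pics/w3.png"); cv2.imwrite("pics/w3z.png",cv2.resize(im[165:285,250:390],None,fx=5,fy=5,interpolation=cv2.INTER_CUBIC))
E
```

```text
(no output)
```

View pics/w3z.png

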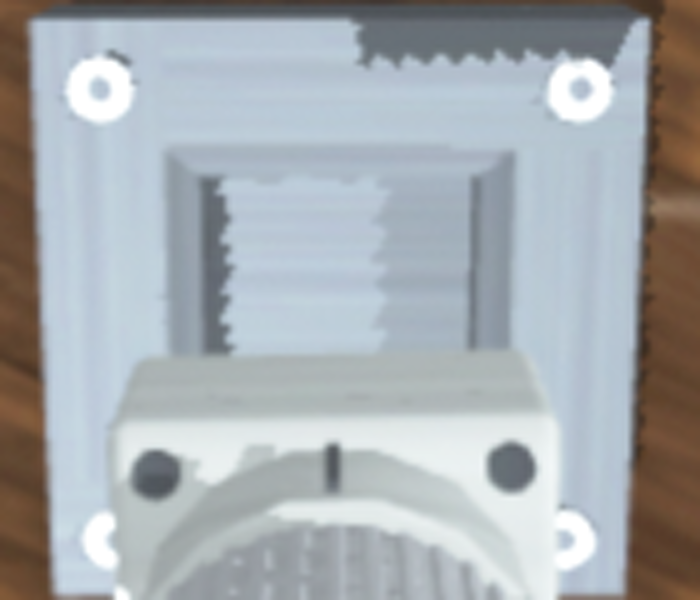

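The zoom shows the screws at (99,89) and (580,89), and the jig top corners at (32,20) and (650,18). The base's top edge runs (113,420)-(556,415) and its bottom edge (132,355)-(535,350).

```bash
python3 - <<'E'
from h import *
c=cal("wrist"); f=lambda L:np.array(L,float)/5+[250,165]-.4
M=R.from_rotvec(ctrl.get_obs()["eef_rot"]).as_matrix(); o=ctrl.get_obs()["eef_pos"]
def T(p): return ((p-o)@M*1e3).round(1)
print("mm in tool frame rel. TCP (x,y,z)")
print("screws",T(ray(f([(99,89),(580,89)]),.026,c)).tolist(),"bottom",T(ray(f([(107,540),(565,540)]),.026,c)).tolist())
print("jig cor",T(ray(f([(32,20),(650,18)]),.026,c)).tolist())
print("nest rim",T(ray(f([(165,145),(515,150)]),.026,c)).tolist())
print("base top",T(ray(f([(113,420),(556,415)]),.147,c)).tolist())
print("base bot",T(ray(f([(132,355),(535,350)]),.123,c)).tolist())
print("holes",T(ray(f([(156,474),(512,467)]),.147,c)).tolist())
E
```

```text
mm in tool frame rel. TCP (x,y,z)
screws [[33.3, -35.1, 135.1], [33.3, 35.1, 135.2]] bottom [[-36.8, -36.2, 135.1], [-36.8, 35.2, 135.2]]
jig cor [[43.3, -44.5, 135.1], [43.6, 44.9, 135.2]]
nest rim [[25.1, -25.6, 135.1], [24.3, 25.8, 135.2]]
base top [[20.3, -19.8, 14.2], [20.8, 18.3, 14.2]]
base bot [[19.6, -20.6, 38.2], [20.1, 19.0, 38.2]]
holes [[15.4, -16.2, 14.2], [16.1, 14.7, 14.2]]
```

{"name": "drive_tool", "arguments": {
  "increments": [-0.0018, 0.0008, 0.006, 0, 0, 0.01, -1, 0, 0, 0.013, 0, 0, 0, -1, 0, 0, 0.015, 0, 0, 0, -1, 0, 0, 0.015, 0, 0, 0, -1, 0, 0, 0.015, 0, 0, 0, -1, 0, 0, 0.013, 0, 0, 0, -1, 0, 0, 0.01, 0, 0, 0, -1, 0, 0, 0.005, 0, 0, 0, -1, 0, 0, 0, 0, 0, 0, -1, 0, 0, 0, 0, 0, 0, -1]
}}

```text
t: 6.75
eef_pos: [0.5054, -0.1189, 0.0692]
eef_rot: [0.726, -3.057, -0.0]
contact_force: [-0.5, -0.9, -1.8]
grip_width: 0.0338
grip_force: 40.1
```

{"name": "drive_tool", "arguments": {
  "increments": [0, 0, 0.003, 0, 0, 0, -1, 0, 0, 0.003, 0, 0, 0, -1, 0, 0, 0.003, 0, 0, 0, -1, 0, 0, 0.002, 0, 0, 0, -1, 0, 0, 0, 0, 0, 0, -1]
}}

```text
t: 7.17
eef_pos: [0.5048, -0.1193, 0.0579]
eef_rot: [0.724, -3.056, -0.0]
contact_force: [0.1, 1.0, -2.7]
grip_width: 0.0336
grip_force: 40.1
```

```bash
python3 - <<'E'
from h import *
plan([.503,-.1209,.0465],2.044); o=ctrl.get_obs(); print(o["contact_force"],o["ft_torque"])
E
```

```text
t 7.17 pos [ 0.5048 -0.1193  0.0579] yaw 2.036 j7 2.33 w 0.0336
shift tool [ 0.0023 -0.0006  0.0114] turn rz -0.008 tilt [ 0.0004 -0.0007 -0.    ] M [[-0.894, -0.449, -0.001], [-0.449, 0.894, 0.0], [0.001, 0.0, -1.0]]
[ 0.14300134  0.99373666 -2.67072509] [ 0.0077734  -0.06237777  0.0469538 ]
```

{"name": "drive_tool", "arguments": {
  "increments": [0, 0, 0.003, 0, 0, 0, -1, 0, 0, 0.003, 0, 0, 0, -1, 0, 0, 0.003, 0, 0, 0, -1, 0, 0, 0.002, 0, 0, 0, -1, 0, 0, 0.001, 0, 0, 0, -1, 0, 0, 0, 0, 0, 0, -1, 0, 0, 0, 0, 0, 0, -1]
}}

```text
t: 7.75
eef_pos: [0.505, -0.1193, 0.0464]
eef_rot: [0.724, -3.056, -0.001]
contact_force: [-1.3, -0.8, 1.3]
grip_width: 0.034
grip_force: 40.5
```

{"name": "drive_tool", "arguments": {
  "increments": [0, 0, 0.001, 0, 0, 0, -1, 0, 0, 0, 0, 0, 0, -1, 0, 0, 0, 0, 0, 0, -1]
}}

```text
t: 8.0
eef_pos: [0.505, -0.1193, 0.0462]
eef_rot: [0.724, -3.056, -0.001]
contact_force: [-4.2, 0.7, 8.2]
grip_width: 0.0337
grip_force: 41.2
```

```bash
python3 - <<'E'
from h import *
plan([.503,-.1209,.0465],2.044); o=ctrl.get_obs(); print(o["contact_force"],o["ft_torque"])
im,c=grab("wrist","pics/w4.png"); 
a=cv2.resize(im[220:400,240:400],None,fx=3.3,fy=3.3,interpolation=cv2.INTER_CUBIC); cv2.imwrite("pics/w4z.png",a)
E
```

```text
t 8.0 pos [ 0.505  -0.1193  0.0462] yaw 2.0359 j7 2.339 w 0.0337
shift tool [ 0.0025 -0.0005 -0.0003] turn rz -0.0081 tilt [ 0.001  -0.0004 -0.    ] M [[-0.894, -0.449, -0.001], [-0.449, 0.894, 0.001], [0.0, 0.001, -1.0]]
[-4.21577815  0.7228671   8.17376865] [ 0.22999254  0.80181802 -0.02092259]
```

View pics/w4z.png

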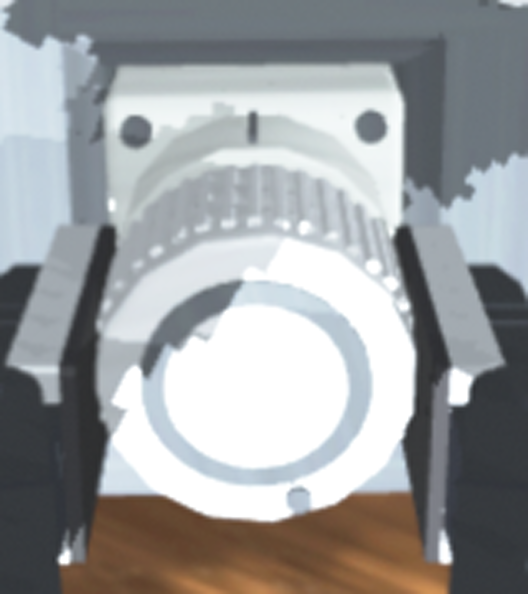

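The wrist view shows the housing base in the nest with only the lead-in around it. The index mark is at (252,127), the dot at (299,498), and the cap is centred. The height matches the seated value and the downward push reads 8 N, so I'll screw clockwise.

{"name": "drive_tool", "arguments": {
  "increments": [0, 0, 0.0001, 0, 0, 0.12, -1, 0, 0, 0.0001, 0, 0, 0.12, -1, 0, 0, 0.0001, 0, 0, 0.12, -1, 0, 0, 0.0001, 0, 0, 0.12, -1, 0, 0, 0.0001, 0, 0, 0.12, -1, 0, 0, 0.0001, 0, 0, 0.12, -1, 0, 0, 0.0001, 0, 0, 0.12, -1, 0, 0, 0.0001, 0, 0, 0.12, -1, 0, 0, 0.0001, 0, 0, 0.12, -1, 0, 0, 0.0001, 0, 0, 0.12, -1]
}}

```text
t: 8.88
eef_pos: [0.5053, -0.1205, 0.0452]
eef_rot: [1.137, 2.928, -0.001]
contact_force: [-3.3, -1.3, 7.6]
grip_width: 0.0335
grip_force: 43.2
```

```bash
cat > s.py <<'E'
from h import *
o=ctrl.get_obs(); plan([.505,-.1193,.0462],2.044); print("F",o["contact_force"].round(2),"T",o["ft_torque"].round(3),o["joint_torque"][6])
E
python3 s.py
```

```text
t 8.88 pos [ 0.5053 -0.1205  0.0452] yaw 0.8303 j7 1.293 w 0.0335
shift tool [ 0.001   0.0007 -0.001 ] turn rz -1.2137 tilt [-0.0005  0.0008 -0.    ] M [[-0.738, 0.675, 0.0], [0.675, 0.738, -0.001], [-0.001, -0.0, -1.0]]
F [-3.32 -1.33  7.56] T [-0.224  0.735  0.143] 0.6801586411893368
```

{"name": "drive_tool", "arguments": {
  "increments": [0, 0, 0.0001, 0, 0, 0.12, -1, 0, 0, 0.0001, 0, 0, 0.12, -1, 0, 0, 0.0001, 0, 0, 0.12, -1, 0, 0, 0.0001, 0, 0, 0.12, -1, 0, 0, 0.0001, 0, 0, 0.12, -1, 0, 0, 0.0001, 0, 0, 0.12, -1, 0, 0, 0.0001, 0, 0, 0.12, -1, 0, 0, 0.0001, 0, 0, 0.12, -1, 0, 0, 0.0001, 0, 0, 0.12, -1, 0, 0, 0.0001, 0, 0, 0.12, -1, 0, 0, 0, 0, 0, 0.12, -1, 0, 0, 0, 0, 0, 0, -1]
}}

```text
t: 9.88
eef_pos: [0.5039, -0.1207, 0.0442]
eef_rot: [-2.692, -1.618, 0.004]
contact_force: [-4.7, -0.1, 10.5]
grip_width: 0.0337
grip_force: 50.5
```

```bash
python3 s.py
```

```text
t 9.88 pos [ 0.5039 -0.1207  0.0442] yaw -0.4882 j7 0.192 w 0.0337
shift tool [ 0.0017  0.0003 -0.0021] turn rz 0.6094 tilt [-0.0021  0.0017  0.    ] M [[0.469, 0.883, -0.003], [0.883, -0.469, -0.001], [-0.002, -0.002, -1.0]]
F [-4.72 -0.08 10.52] T [-0.018  1.273  0.02 ] -0.5108511820435524
```

{"name": "drive_tool", "arguments": {
  "increments": [0, 0, 0.0001, 0, 0, 0.1, -1, 0, 0, 0.0001, 0, 0, 0.1, -1, 0, 0, 0.0001, 0, 0, 0.1, -1, 0, 0, 0.0001, 0, 0, 0.1, -1, 0, 0, 0.0001, 0, 0, 0.1, -1, 0, 0, 0, 0, 0, 0.1, -1, 0, 0, 0, 0, 0, 0, -1, 0, 0, 0, 0, 0, 0, -1]
}}

```text
t: 10.55
eef_pos: [0.5036, -0.1203, 0.0437]
eef_rot: [-3.048, -0.756, 0.005]
contact_force: [-5.6, 0.1, 11.7]
grip_width: 0.0339
grip_force: 53.1
```

```bash
python3 s.py
```

```text
t 10.55 pos [ 0.5036 -0.1203  0.0437] yaw -1.0843 j7 -0.297 w 0.0339
shift tool [ 0.0017 -0.0002 -0.0025] turn rz 0.0133 tilt [-0.002   0.0026  0.    ] M [[0.884, 0.468, -0.003], [0.468, -0.884, 0.001], [-0.003, -0.002, -1.0]]
F [-5.59  0.08 11.75] T [0.259 1.489 0.082] -0.1098045939579606
```

{"name": "drive_tool", "arguments": {
  "increments": [0, 0, 0.0001, 0, 0, 0.05, -1, 0, 0, 0, 0, 0, 0.05, -1, 0, 0, 0.0001, 0, 0, 0.05, -1, 0, 0, 0, 0, 0, 0, -1, 0, 0, 0, 0, 0, 0, -1]
}}

```text
t: 10.97
eef_pos: [0.5036, -0.1203, 0.0433]
eef_rot: [-3.096, -0.526, 0.005]
contact_force: [-5.6, 0.6, 11.5]
grip_width: 0.0335
grip_force: 45.8
```

```bash
python3 s.py
```

```text
t 10.97 pos [ 0.5036 -0.1203  0.0433] yaw -1.234 j7 -0.42 w 0.0335
shift tool [ 0.0016 -0.0005 -0.0029] turn rz -0.1364 tilt [-0.0012  0.0027 -0.    ] M [[0.944, 0.33, -0.003], [0.33, -0.944, 0.0], [-0.003, -0.001, -1.0]]
F [-5.64  0.6  11.5 ] T [0.016 1.259 0.07 ] -0.0795462098903954
```

{"name": "drive_tool", "arguments": {
  "increments": [0, 0, 0.0001, 0, 0, 0.05, -1, 0, 0, 0, 0, 0, 0.05, -1, 0, 0, 0, 0, 0, 0, -1, 0, 0, 0, 0, 0, 0, -1]
}}

```text
t: 11.3
eef_pos: [0.503, -0.1202, 0.0431]
eef_rot: [-3.118, -0.371, 0.006]
contact_force: [-7.0, 0.5, 11.8]
grip_width: 0.0338
grip_force: 45.9
```

```bash
python3 s.py
```

```text
t 11.3 pos [ 0.503  -0.1202  0.0431] yaw -1.3342 j7 -0.503 w 0.0338
shift tool [ 0.0021 -0.0004 -0.0031] turn rz -0.2366 tilt [-0.0016  0.0039  0.    ] M [[0.972, 0.234, -0.004], [0.234, -0.972, 0.001], [-0.004, -0.002, -1.0]]
F [-6.98  0.49 11.76] T [0.089 1.553 0.022] -0.04866478149779141
```

{"name": "drive_tool", "arguments": {
  "increments": [0, 0, 0.0001, 0, 0, 0.05, -1, 0, 0, 0, 0, 0, 0.05, -1, 0, 0, 0, 0, 0, 0, -1, 0, 0, 0, 0, 0, 0, -1]
}}

```text
t: 11.63
eef_pos: [0.5032, -0.1201, 0.043]
eef_rot: [-3.133, -0.214, 0.006]
contact_force: [-7.0, 1.4, 11.1]
grip_width: 0.0336
grip_force: 46.0
```

```bash
python3 s.py
```

```text
t 11.63 pos [ 0.5032 -0.1201  0.043 ] yaw -1.4342 j7 -0.586 w 0.0336
shift tool [ 0.0019 -0.0005 -0.0032] turn rz -0.3366 tilt [-0.0014  0.0036 -0.    ] M [[0.991, 0.136, -0.004], [0.136, -0.991, 0.001], [-0.004, -0.001, -1.0]]
F [-7.01  1.43 11.07] T [ 0.173  1.404 -0.02 ] -0.02195652632508427
```

{"name": "drive_tool", "arguments": {
  "increments": [0, 0, 0, 0, 0, 0.05, -1, 0, 0, 0, 0, 0, 0.05, -1, 0, 0, 0, 0, 0, 0, -1, 0, 0, 0, 0, 0, 0, -1]
}}

```text
t: 11.97
eef_pos: [0.5029, -0.1199, 0.043]
eef_rot: [-3.14, -0.064, 0.008]
contact_force: [-6.8, 0.7, 11.6]
grip_width: 0.0338
grip_force: 46.2
```

```bash
python3 s.py
```

```text
t 11.97 pos [ 0.5029 -0.1199  0.043 ] yaw -1.5302 j7 -0.667 w 0.0338
shift tool [ 0.0022 -0.0005 -0.0032] turn rz -0.4327 tilt [-0.0007  0.0053  0.    ] M [[0.999, 0.041, -0.005], [0.041, -0.999, 0.0], [-0.005, -0.001, -1.0]]
F [-6.8   0.75 11.59] T [0.175 1.588 0.684] -0.6868257187306881
```

{"name": "drive_tool", "arguments": {
  "increments": [0, 0, 0, 0, 0, 0.05, -1, 0, 0, 0, 0, 0, 0.05, -1, 0, 0, 0, 0, 0, 0, -1, 0, 0, 0, 0, 0, 0, -1]
}}

```text
t: 12.3
eef_pos: [0.5048, -0.1199, 0.043]
eef_rot: [3.139, -0.095, -0.002]
contact_force: [-3.5, -0.0, 6.4]
grip_width: 0.0336
grip_force: 45.9
```

```bash
python3 s.py
```

```text
t 12.3 pos [ 0.5048 -0.1199  0.043 ] yaw -1.6313 j7 -0.751 w 0.0336
shift tool [ 0.0002 -0.0007 -0.0032] turn rz -0.5337 tilt [0.0009 0.0013 0.    ] M [[0.998, -0.061, -0.001], [-0.061, -0.998, -0.001], [-0.001, 0.001, -1.0]]
F [-3.47 -0.02  6.41] T [-0.092  0.762  0.395] -0.4069992620497942
```

The reaction torque jumped to 0.68 N m and the cap then slipped in the pads, so it has bottomed out. I'll save a frame for the before-and-after comparison, press down a little and back off.

{"name": "drive_tool", "arguments": {
  "increments": [0, 0, 0.001, 0, 0, 0, -1, 0, 0, 0, 0, 0, 0, -1, 0, 0, 0, 0, 0, 0, -1]
}}

```text
t: 12.55
eef_pos: [0.5048, -0.12, 0.0429]
eef_rot: [-3.14, 0.095, 0.002]
contact_force: [-6.2, 1.5, 14.5]
grip_width: 0.0339
grip_force: 46.8
```

```bash
python3 s.py; python3 - <<'E'
from h import *
im,c=grab("wrist","pics/A.png"); np.savez("A.npz",K=c[0],D=c[1],T=c[2],**{k:np.array(v) for k,v in ctrl.get_obs().items()})
E
```

```text
t 12.55 pos [ 0.5048 -0.12    0.0429] yaw -1.6315 j7 -0.75 w 0.0339
shift tool [ 0.0001 -0.0007 -0.0033] turn rz -0.5339 tilt [-0.0004  0.0014 -0.    ] M [[0.998, -0.061, -0.001], [-0.061, -0.998, 0.001], [-0.001, -0.0, -1.0]]
F [-6.23  1.47 14.55] T [0.265 1.237 0.418] -0.4152029659599066
```

{"name": "drive_tool", "arguments": {
  "increments": [0, 0, -0.0001, 0, 0, -0.1, -1, 0, 0, -0.0001, 0, 0, -0.1, -1, 0, 0, -0.0001, 0, 0, -0.1, -1, 0, 0, -0.0001, 0, 0, -0.1, -1, 0, 0, -0.0001, 0, 0, -0.1, -1, 0, 0, -0.0001, 0, 0, -0.1, -1, 0, 0, -0.0001, 0, 0, -0.1, -1, 0, 0, -0.0001, 0, 0, -0.1, -1, 0, 0, -0.0001, 0, 0, -0.1, -1, 0, 0, -0.0001, 0, 0, -0.1, -1, 0, 0, 0, 0, 0, 0, -1, 0, 0, 0, 0, 0, 0, -1]
}}

```text
t: 13.6
eef_pos: [0.5046, -0.1196, 0.0435]
eef_rot: [-2.801, -1.418, 0.0]
contact_force: [-5.5, 1.7, 11.9]
grip_width: 0.0335
grip_force: 45.5
```

```bash
python3 s.py
```

```text
t 13.6 pos [ 0.5046 -0.1196  0.0435] yaw -0.6338 j7 0.074 w 0.0335
shift tool [ 0.0005  0.0001 -0.0027] turn rz 0.4638 tilt [-0.0021 -0.0009  0.    ] M [[0.592, 0.806, -0.001], [0.806, -0.592, 0.002], [0.001, -0.002, -1.0]]
F [-5.52  1.75 11.91] T [ 0.247  1.187 -0.008] -0.01066475291736424
```

{"name": "drive_tool", "arguments": {
  "increments": [0, 0, -0.0001, 0, 0, -0.1, -1, 0, 0, -0.0001, 0, 0, -0.1, -1, 0, 0, -0.0001, 0, 0, -0.1, -1, 0, 0, -0.0001, 0, 0, -0.1, -1, 0, 0, -0.0001, 0, 0, -0.1, -1, 0, 0, -0.0001, 0, 0, -0.07, -1, 0, 0, 0, 0, 0, 0, -1, 0, 0, 0, 0, 0, 0, -1]
}}

```text
t: 14.27
eef_pos: [0.5044, -0.1194, 0.0441]
eef_rot: [-2.289, -2.147, -0.0]
contact_force: [-6.1, 1.7, 11.4]
grip_width: 0.0336
grip_force: 44.7
```

```bash
python3 s.py; python3 - <<'E'
from h import *
A=cv2.imread("pics/A.png"); im,c=grab("wrist","pics/B.png"); np.savez("B.npz",K=c[0],D=c[1],T=c[2])
m=np.hstack([cv2.resize(i[225:385,253:383],None,fx=3,fy=3,interpolation=cv2.INTER_CUBIC) for i in(A,im)]); print(m.shape); cv2.imwrite("pics/AB.png",m)
E
```

```text
t 14.27 pos [ 0.5044 -0.1194  0.0441] yaw -0.0641 j7 0.543 w 0.0336
shift tool [ 0.0002  0.0006 -0.0021] turn rz 1.0335 tilt [-0.0018 -0.0021  0.    ] M [[0.064, 0.998, -0.002], [0.998, -0.064, 0.002], [0.002, -0.002, -1.0]]
F [-6.06  1.74 11.45] T [0.283 1.214 0.086] -0.02511837228666991
(480, 780, 3)
```

View pics/AB.png

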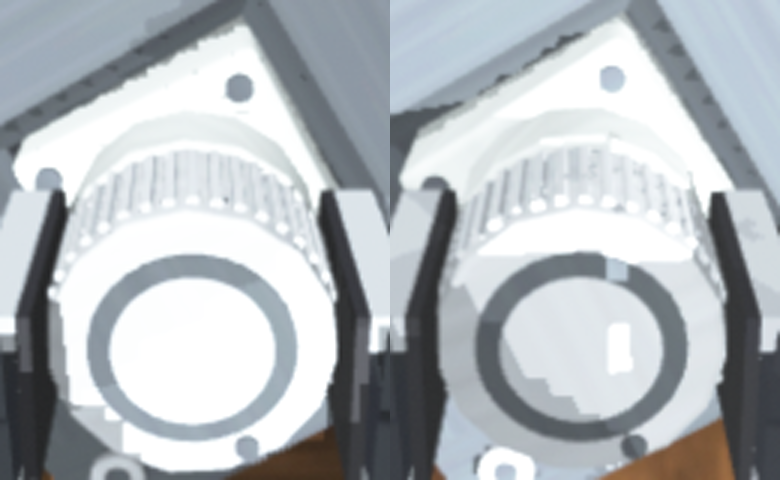

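The left half (before) and right half (after) show the cap dot at the same tool-relative spot, (247,447) and (244,447), so the cap did not slip while backing off. The base holes are at (239,88) and (48,180) before, and (222,78) and (45,187) after. I'll compare the housing heading with those.

```bash
python3 - <<'E'
from h import *
def load(n): d=np.load(n); return d["K"],d["D"],d["T"]
f=lambda L:np.array(L,float)/3+[253,225]-.33
def ang(a,b): d=b-a; return np.arctan2(d[1],d[0])%(np.pi/2)
for n,h,e in(("A",[(239,88),(48,181)],[(246,22),(22,143)]),("B",[(222,78),(45,188)],[(237,16),(20,150)])):
    c=load(n+".npz"); p=ray(f(h),.032,c); q=ray(f(e),.032,c)
    print(n,"holes",np.linalg.norm(p[1]-p[0]).round(4),ang(*p).round(3),"edge",np.linalg.norm(q[1]-q[0]).round(4),ang(*q).round(3), p.round(4).tolist())
    # automatic line segments near the base, heading on base-top plane
    g=cv2.cvtColor(cv2.imread(f"pics/{n}.png"),cv2.COLOR_BGR2GRAY); L=cv2.createLineSegmentDetector(2).detect(g)[0][:,0]
    for x1,y1,x2,y2 in L:
        l=np.hypot(x2-x1,y2-y1)
        if l>22 and 225<min(y1,y2) and max(y1,y2)<300 and 245<min(x1,x2) and max(x1,x2)<385:
            r=ray([(x1,y1),(x2,y2)],.032,c); print("  seg",[round(((v-o)*3)) for v,o in((x1,253),(y1,225),(x2,253),(y2,225))],ang(*r).round(3),np.linalg.norm(r[1]-r[0]).round(4))
E
```

```text
A holes 0.0309 0.416 edge 0.0365 0.452 [[0.526, -0.1277, 0.032], [0.5136, -0.0995, 0.032]]
  seg [144, 71, 28, 133] 0.446 0.0189
  seg [247, 15, 145, 69] 0.443 0.0162
  seg [330, 184, 242, 18] 0.423 0.028
  seg [280, 142, 313, 202] 0.434 0.0106
B holes 0.0307 0.516 edge 0.037 0.507 [[0.5114, -0.0983, 0.032], [0.4847, -0.1135, 0.032]]
  seg [345, 187, 229, 9] 0.504 0.0317
  seg [225, 18, 97, 97] 0.508 0.0214
  seg [-13, 116, 53, 96] 0.238 0.01
  seg [97, 95, 29, 130] 0.43 0.0114
```

{"name": "drive_tool", "arguments": {
  "increments": [0, 0, -0.0001, 0, 0, -0.05, -1, 0, 0, 0, 0, 0, -0.04, -1, 0, 0, 0, 0, 0, 0, -1, 0, 0, 0, 0, 0, 0, -1]
}}

```text
t: 14.65
eef_pos: [0.5044, -0.1195, 0.0442]
eef_rot: [-2.191, -2.247, -0.0]
contact_force: [-5.6, 1.9, 12.4]
grip_width: 0.0337
grip_force: 44.5
```

```bash
python3 s.py; python3 - <<'E'
from h import *
im,c=grab("wrist","pics/C.png")
g=cv2.cvtColor(im,cv2.COLOR_BGR2GRAY); L=cv2.createLineSegmentDetector(2).detect(g)[0][:,0]
def ang(a,b): d=b-a; return np.arctan2(d[1],d[0])%(np.pi/2)
for x1,y1,x2,y2 in L:
    if np.hypot(x2-x1,y2-y1)>22 and 225<min(y1,y2) and max(y1,y2)<300 and 245<min(x1,x2) and max(x1,x2)<385:
        r=ray([(x1,y1),(x2,y2)],.032,c); print([round(((v-o)*3)) for v,o in((x1,253),(y1,225),(x2,253),(y2,225))],ang(*r).round(3),r.round(4).tolist())
E
```

```text
t 14.65 pos [ 0.5044 -0.1195  0.0442] yaw 0.0251 j7 0.617 w 0.0337
shift tool [ 0.0002  0.0006 -0.002 ] turn rz 1.1227 tilt [-0.0018 -0.0021 -0.    ] M [[-0.025, 1.0, -0.002], [1.0, 0.025, 0.002], [0.002, -0.002, -1.0]]
F [-5.59  1.92 12.4 ] T [ 0.258  1.183 -0.09 ] 0.097707558888942
[337, 186, 244, 13] 0.518 [[0.5269, -0.1142, 0.032], [0.5123, -0.0886, 0.032]]
[240, 19, 73, 102] 0.502 [[0.5117, -0.0894, 0.032], [0.4884, -0.1022, 0.032]]
[-6, 97, 63, 84] 0.215 [[0.4771, -0.1019, 0.032], [0.4871, -0.0997, 0.032]]
[195, 205, 124, 219] 0.236 [[0.5062, -0.1178, 0.032], [0.4959, -0.1203, 0.032]]
[124, 114, 214, 103] 0.153 [[0.4957, -0.1039, 0.032], [0.5085, -0.1019, 0.032]]
[239, 37, 57, 133] 0.528 [[0.5118, -0.0921, 0.032], [0.4861, -0.1071, 0.032]]
```

```bash
python3 -c "
from plant import ctrl
print(ctrl.sign_off())"
```

```text
the job is handed in; nothing more can be done
None
```

The housing is fully seated in the nest and the cap was screwed to its hard stop, then backed off a quarter turn (about 1.57 rad, estimated to within 0.02, net of the housing's swing in the nest); the job is handed in with the cap still gripped, and the result of the judging was not shown.

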